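Make up the hardware kits for a cabinet door and a drawer

ROBOT

A 7-joint arm with a two-finger parallel gripper is mounted at the origin on the work surface. World frame = base frame: x ahead of the robot, y to its left, z up, the work surface at z = 0. Lengths are in m, angles in rad, forces in N, time in s.
With the tool pointing down it reaches from about 0.4 to 0.85 m from the base axis. Payload 10.4 kg.
Tool frame: the origin (TCP) lies between the finger pads; the fingertips stand ahead of it and the grasp point (between the pads) lies 5 mm behind it (manip.tip_extent is the z of the fingertips in the tool frame, in m); z points along the fingers, y is the line along which they close (so a half turn about z gives the same grasp; the last joint's range is limited). The gripper opens to 85 mm and grips with 20 to 120 N. Pads are 22 mm wide; open, the fingers measure 114 mm over their backs; the gripper's body (76 mm by 85 mm) begins 54 mm behind the grasp point. The pads swing forward as they close: fully open they stand 13 mm farther back than shut.
Start: joints at [-1.341, 0.332, -0.065, 1.46, 0.022, 1.35, -0.088], TCP at [0.156, 0.605, 0.245] pointing down, gripper open.
Joint ranges: [-2.6, 2.6], [-0.5, 2.12], [-1.47, 1.34], [0.16, 2.42], [-1.27, 4.41], [0.06, 2.06], [-2.6, 2.6]. Speed limits (rad/s): [2.22, 2.22, 2.79, 2.79, 3.14, 3.14, 3.14].

INTERFACE

Orientations are given as a unit quaternion [x, y, z, w].
In Python, from workcell import status, viewer, manip gives the robot as it stands.
- The arm moves only by the tool play_rows, never from a script. Its argument "plan" is one flat list of numbers, 7 for each row, row after row: the turn, a rotation vector about the tool's x, y, z in degrees, then the shift along the tool's x, y, z in m, then the opening, from 0 (shut) to 1 (fully open). In form: [ax, ay, az, dx, dy, dz, grip, ax, ay, az, dx, dy, dz, grip, ...]. A call has 1 to 20 rows; each row is the pose to reach, as a shift and turn from the pose commanded when the call began, along the tool's axes at that moment; what a row does not reach only later rows make up. A row lasts 1/8 s, in which the tool goes at most 62.5 mm and 10.7 degrees, less where a joint would pass 70% of its speed; a pose out of reach is approached as far as the arm can. A call with a gripper value outside its range is refused whole. The fingers move at their own pace and stop on an object; "squeeze" is the grip in N (left out, the last holds). Time passes only in rows, so rows that repeat a pose let the fingers close. It gives the time, the measured TCP pose, the force, the opening and the grip force at its end, in the units of the state.
- status.get_obs(): the state, without advancing time (a new reading comes with each control period).
- viewer.camera(name): name is "side" or "top" or "wrist"; returns the picture (400x640x3 uint8, red, green, blue); there is no depth.
- viewer.camera_model(name): a dict with "fx", "fy", "cx", "cy" (pixels), "R" (3x3) and "t" (3): a world point X has camera coordinates R X + t. Camera axes: x right, y down, z forward; pixel columns grow to the right and rows downward; lengths in m; the calibration is good to about 2 mm. A picture is of the moment at which its call begins: read the wrist's pose just before it. camera_model takes no time and is no camera call; for the wrist camera it gives the pose at the moment of the call.
- manip.hand_in(): hands the job in; it is judged then, once.
The state is a dict: "clock": time; "joint_pos": joint angles; "joint_velocities": joint speeds; "tau": joint torques, N m; "position": TCP position; "ee_rot": TCP orientation; "ft_force": force on the tool from outside, world axes, zero at the start; "torque": the same for the moment, N m; "grip_width": opening from 0.0 (shut) to 1.0 (fully open); "grasp_force": force on a finger pad.
Only numpy, scipy, OpenCV 4.12 (cv2) and the standard library are available. Lean on these libraries where they do the work, as an engineer would, in place of code of your own. Each camera call takes 0.05 s, during which the arm holds its last target. There are 200 camera calls.

TASK

Make up two hardware kits from the loose stock on the bench, one piece to a compartment: the cup hinge, its mounting plate and the round knob for the door go in the tray with three equal compartments, in whichever of them you like. For the drawer, lay the longer bar pull in the long compartment of the other tray and stand the cam lock in its short one. Set each piece down on the tray's floor, the same way up as it was on the bench, without dropping it, let go of it, and leave the shorter pull and the levelling foot where they are.

Things in the scene. Friction and masses are not known exactly. Their poses are not given: they have to be found in the camera images.
- door_tray: Open plywood tray, fixed, outer 256 (x, its length) x 116 (y) x 28 mm high; walls and dividers 6 mm thick, all 28 mm high; floor 6 mm above the bench. Origin: centre of its underside. Door-kit tray: two dividers across it make three equal compartments, each 77 mm along x and 104 mm along y inside, centred at x = -83, 0 and +83 mm, y = 0.
- drawer_tray: Open plywood tray, fixed, outer 256 (x, its length) x 116 (y) x 28 mm high; walls and dividers 6 mm thick, all 28 mm high; floor 6 mm above the bench. Origin: centre of its underside. Drawer-kit tray: a single divider across it, centred at x = +45 mm, leaves a long compartment, 164 x 104 mm inside, centred at x = -40 mm, and a short one, 74 x 104 mm, centred at x = +85 mm, y = 0.
- cup_hinge: Steel concealed cabinet hinge, 76 mm long, 90 g: a round cup (35 mm across, 11.5 mm high) with a flange 52 mm wide (y), top at 13.5 mm, centred at x = -20.5 mm; a straight arm along x, 16 mm wide (y), 18 mm high, up to x = +38 mm, clear to grip across y near x = +15 mm. Origin: centre of its underside, z up.
- mount_plate: Steel cross-shaped hinge mounting plate: a rail 50 mm long (x), 16 mm wide (y), 16 mm high, with flat wings 3 mm thick across its middle, 52 mm overall in y and 16 mm wide in x. Can be gripped across the rail (y) above the wings. About 50 g. Origin: centre of its underside, z up.
- round_knob: Round steel furniture knob standing on its flat face, stem up: head 32 mm across from 0 to 8 mm height, tapering to a stem 18 mm across from 14 mm up to its top at 28 mm. About 60 g. Origin: centre of its underside, z up; its yaw does not matter.
- cam_lock: Steel drawer cam lock standing on its flange (30 mm across, 4 mm thick): barrel 18 mm across from 4 to 25 mm height, then a flat cam arm 13 mm wide (y), 3 mm thick, from x = -6.5 to +33.5 mm, and a small nut up to 31 mm. Grip the barrel across y. 60 g. Origin: centre of its underside, on the barrel's axis, z up; the cam points to x.
- long_pull: The longer of two dark steel bar pulls, lying flat: a square bar 12 x 12 mm, 140 mm long along x, and at its two ends a 12 mm square leg (centred at x = -64 and +64 mm) that reaches to y = -32 mm; all 12 mm high. About 110 g. Origin: under the middle of the bar, which can be gripped there across y; z up.
- short_pull: The shorter bar pull, same pattern: bar 108 mm long along x, legs centred at x = -48 and +48 mm reaching to y = -32 mm, 12 mm high. Origin under the middle of the bar. Not in either kit: it stays where it lies.
- level_foot: Levelling foot: black plastic disc 44 mm across with a threaded steel stem 10 mm across standing up to 56 mm height. Origin: centre of its underside. Not in either kit: it stays where it stands.
Things that resemble listed ones, but are neither listed nor needed, are in the scene too. What is shaped like the cup_hinge but blue is not meant.

How it is judged:
At the end, for the whole second after the job is handed in: Each piece is in its named tray, one to a compartment (origin between its walls), underside less than 12 mm above the bench (floor 6 mm), tilted under 0.2 rad, at rest; the short pull and levelling foot are within 30 mm of their starts (((x of cup_hinge in the frame of door_tray between -0.122 and -0.0447 m and y of cup_hinge in the frame of door_tray between -0.052 and 0.052 m and x of mount_plate in the frame of door_tray between -0.0387 and 0.0387 m and y of mount_plate in the frame of door_tray between -0.052 and 0.052 m and x of round_knob in the frame of door_tray between 0.0447 and 0.122 m and y of round_knob in the frame of door_tray between -0.052 and 0.052 m) or (x of cup_hinge in the frame of door_tray between -0.122 and -0.0447 m and y of cup_hinge in the frame of door_tray between -0.052 and 0.052 m and x of round_knob in the frame of door_tray between -0.0387 and 0.0387 m and y of round_knob in the frame of door_tray between -0.052 and 0.052 m and x of mount_plate in the frame of door_tray between 0.0447 and 0.122 m and y of mount_plate in the frame of door_tray between -0.052 and 0.052 m) or (x of mount_plate in the frame of door_tray between -0.122 and -0.0447 m and y of mount_plate in the frame of door_tray between -0.052 and 0.052 m and x of cup_hinge in the frame of door_tray between -0.0387 and 0.0387 m and y of cup_hinge in the frame of door_tray between -0.052 and 0.052 m and x of round_knob in the frame of door_tray between 0.0447 and 0.122 m and y of round_knob in the frame of door_tray between -0.052 and 0.052 m) or (x of mount_plate in the frame of door_tray between -0.122 and -0.0447 m and y of mount_plate in the frame of door_tray between -0.052 and 0.052 m and x of round_knob in the frame of door_tray between -0.0387 and 0.0387 m and y of round_knob in the frame of door_tray between -0.052 and 0.052 m and x of cup_hinge in the frame of door_tray between 0.0447 and 0.122 m and y of cup_hinge in the frame of door_tray between -0.052 and 0.052 m) or (x of round_knob in the frame of door_tray between -0.122 and -0.0447 m and y of round_knob in the frame of door_tray between -0.052 and 0.052 m and x of cup_hinge in the frame of door_tray between -0.0387 and 0.0387 m and y of cup_hinge in the frame of door_tray between -0.052 and 0.052 m and x of mount_plate in the frame of door_tray between 0.0447 and 0.122 m and y of mount_plate in the frame of door_tray between -0.052 and 0.052 m) or (x of round_knob in the frame of door_tray between -0.122 and -0.0447 m and y of round_knob in the frame of door_tray between -0.052 and 0.052 m and x of mount_plate in the frame of door_tray between -0.0387 and 0.0387 m and y of mount_plate in the frame of door_tray between -0.052 and 0.052 m and x of cup_hinge in the frame of door_tray between 0.0447 and 0.122 m and y of cup_hinge in the frame of door_tray between -0.052 and 0.052 m)) and x of long_pull in the frame of drawer_tray between -0.122 and 0.042 m and y of long_pull in the frame of drawer_tray between -0.052 and 0.052 m and x of cam_lock in the frame of drawer_tray between 0.048 and 0.122 m and y of cam_lock in the frame of drawer_tray between -0.052 and 0.052 m and distance of each of short_pull, level_foot from where it was at the start of the episode below 0.03 m and height (world z) of each of cup_hinge, mount_plate, round_knob, long_pull, cam_lock below 0.012 m and angle between each of cup_hinge, mount_plate, round_knob, long_pull, cam_lock's own z axis and vertical below 0.2 rad and linear speed of each of cup_hinge, mount_plate, round_knob, long_pull, cam_lock below 0.02 m/s); the robot touches nothing.
It fails at once if a piece is dropped (touching nothing while its underside is more than 60 mm above the bench) ((contact force between cup_hinge and anything else below 0.02 N and height (world z) of cup_hinge above 0.06 m) or (contact force between mount_plate and anything else below 0.02 N and height (world z) of mount_plate above 0.06 m) or (contact force between round_knob and anything else below 0.02 N and height (world z) of round_knob above 0.06 m) or (contact force between long_pull and anything else below 0.02 N and height (world z) of long_pull above 0.06 m) or (contact force between cam_lock and anything else below 0.02 N and height (world z) of cam_lock above 0.06 m)).
It fails at once if the short pull or the levelling foot is moved more than 30 mm (distance of any of short_pull, level_foot from where it was at the start of the episode above 0.03 m).
It also fails if it takes over 136 s, if anything falls off the work surface, if the arm or the gripper's body presses on something with over 40 N, if the wrist force passes 120 N, or if a joint passes its speed limit or range.

## Working session

There is one attempt and no reset: what is moved stays moved. The work goes in short steps, Python scripts to look and compute and a tool call to move; the robot and the scene stay as the last step left them, time stands still between calls to the robot, and variables do not carry over. Pictures are saved under pics/ and viewed, at most 17 in all, crops included, and the job is handed in when it is done.

Besides the shell and the picture viewer there is one more tool, called after ">>>" by a JSON object that holds its "fn" and its "kwargs". play_rows: Moves the arm, as the interface text tells. Its arguments: {"type":"object","properties":{"plan":{"type":"array","items":{"type":"number"}},"squeeze":{"type":"number"}},"required":["plan"]}

```bash
mkdir -p pics
python3 - <<'E'
from workcell import status, viewer, manip
import cv2
o=status.get_obs(); print({k:o[k] for k in('clock','position','ee_rot','grip_width','joint_pos')}, manip.tip_extent)
for n in('top','side'):
    cv2.imwrite(f'pics/{n}0.png',viewer.camera(n)[:,:,::-1]); 
    m=viewer.camera_model(n); print(n,m)
E
```

```text
{'clock': 0.0, 'position': array([0.15622402, 0.60479472, 0.24449628]), 'ee_rot': array([ 1.26048712e-01,  9.92023784e-01, -7.28530130e-04, -6.22362485e-05]), 'grip_width': 1.0019956040556088, 'joint_pos': array([-1.34061359,  0.33291332, -0.06470352,  1.46092825,  0.02159426,
        1.34990874, -0.08850992])} 0.014
top {'fx': 414.9398884784398, 'fy': 414.9398884784398, 'cx': 316.84922469737796, 'cy': 196.84262346421178, 'R': array([[-0.0059463 , -0.9998923 , -0.01341772],
       [-0.99065619,  0.00771859, -0.13616434],
       [ 0.13625324,  0.01248267, -0.9905954 ]]), 't': array([0.00631249, 0.48441148, 0.80157489])}
side {'fx': 396.581019845871, 'fy': 396.581019845871, 'cx': 323.3313173711089, 'cy': 196.45553028542952, 'R': array([[ 0.97355309, -0.22831631,  0.00812619],
       [-0.13562914, -0.60622135, -0.78364559],
       [ 0.18384534,  0.76181844, -0.62115501]]), 't': array([-0.47355267,  0.09355023,  0.79871705])}
```

View pics/top0.png

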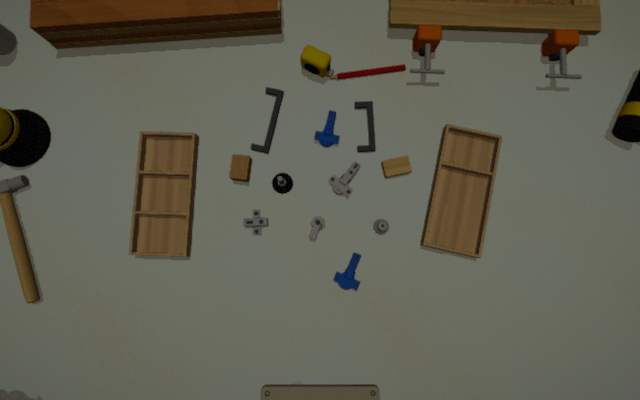

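View pics/side0.png

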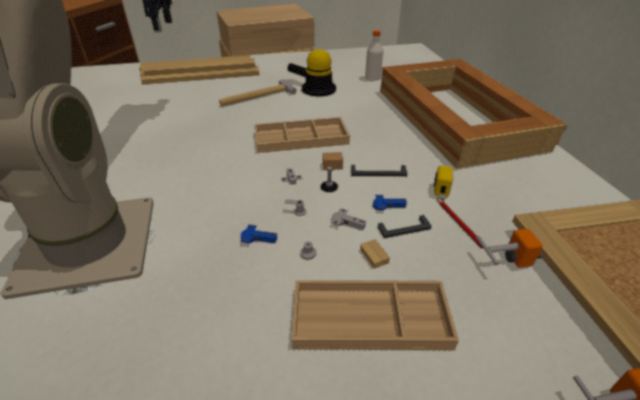

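The top view shows the door tray at about (163,195) and the drawer tray at about (462,190). The longer pull is at (267,120) and the shorter one at (367,127). The grey hinge is at (345,178), the plate at (256,222), the cam lock at (317,227), the knob at (381,226) and the foot at (283,183). The blue hinges are decoys.

```bash
cat > h.py <<'E'
from workcell import status, viewer, manip
import numpy as np, cv2
from scipy.spatial.transform import Rotation as Ro
def ray(m,uv,z):
    uv=np.atleast_2d(uv).astype(float); d=np.c_[(uv[:,0]-m['cx'])/m['fx'],(uv[:,1]-m['cy'])/m['fy'],np.ones(len(uv))]@m['R']
    c=-m['R'].T@m['t']; s=(z-c[2])/d[:,2]; return (c+d*s[:,None])[:,:2]
def proj(m,P):
    p=m['R']@np.asarray(P,float)+m['t']; return np.array([m['cx']+m['fx']*p[0]/p[2],m['cy']+m['fy']*p[1]/p[2]])
def blobs(im,thr=25,lo=60):
    bg=cv2.medianBlur(im,151) if False else np.median(im.reshape(-1,3),0)
    d=np.abs(im.astype(float)-bg).max(2)
    mk=(d>thr).astype(np.uint8)
    n,l,s,c=cv2.connectedComponentsWithStats(mk); return [(i,s[i],c[i],(l==i).astype(np.uint8)) for i in range(1,n) if s[i][4]>=lo]
def move(target_xy,z,yaw_y=None):
    """shift/turn in tool axes from the present pose to xyz with tool y axis at world angle yaw_y (mod pi), tool down"""
    o=status.get_obs(); R=Ro.from_quat(o['ee_rot']); p=o['position']
    d=R.inv().apply(np.r_[target_xy,z]-p); out=[np.round(d,4)]
    ty=R.as_matrix()[:,1]; a=np.arctan2(ty[1],ty[0])
    if yaw_y is not None:
        w=(yaw_y-a+np.pi/2)%np.pi-np.pi/2; out.append(('turn about tool z deg',round(-np.degrees(w),1)))
    return out
E
python3 - <<'E'
from h import *
im=cv2.imread('pics/top0.png'); m=viewer.camera_model('top')
print(np.median(im.reshape(-1,3),0))
for i,s,c,mk in blobs(im,30,40):
    if s[0]<110 or s[0]>520 or s[1]<80 or s[1]>300: continue
    k=cv2.findContours(mk,0,2)[0][0]; r=cv2.minAreaRect(k); b=ray(m,cv2.boxPoints(r),0.01)
    print(s, np.round(c), 'xy',ray(m,c,0.01)[0].round(3),'size',np.round([np.linalg.norm(b[0]-b[1]),np.linalg.norm(b[1]-b[2])],3),'edge ang',np.degrees(np.arctan2(*(b[1]-b[0])[::-1])).round(1))
c=cv2.resize(cv2.convertScaleAbs(im[80:300,215:415],alpha=1.6),None,fx=3.0,fy=2.7,interpolation=cv2.INTER_CUBIC); cv2.imwrite('pics/top1.png',cv2.resize(c,(540,594)))
E
```

```text
[ 94. 107. 104.]
[251  87  33  67 599] [270. 121.] xy [0.651 0.101] size [0.143 0.041] edge ang -13.3
[354 101  22  52 509] [367. 126.] xy [ 0.638 -0.104] size [0.039 0.112] edge ang -86.6
[314 110  26  38 495] [328. 132.] xy [ 0.626 -0.021] size [0.078 0.054] edge ang -33.3
[ 420  124   82  135 7568] [461. 191.] xy [ 0.497 -0.294] size [0.266 0.128] edge ang -13.4
[ 129  132   70  126 7478] [164. 194.] xy [0.495 0.321] size [0.266 0.131] edge ang -1.3
[230 154  22  29 528] [240. 168.] xy [0.55  0.163] size [0.057 0.043] edge ang -6.7
[381 156  30  23 496] [396. 167.] xy [ 0.549 -0.162] size [0.058 0.039] edge ang -79.0
[339 166  21  20  72] [350. 176.] xy [ 0.53  -0.066] size [0.052 0.018] edge ang -45.2
[272 173  21  21 334] [282. 183.] xy [0.517 0.075] size [0.042 0.042] edge ang -90.5
[245 218  23  15 123] [256. 224.] xy [0.433 0.129] size [0.047 0.027] edge ang -85.0
[315 219   8  13  51] [318. 224.] xy [0.431 0.   ] size [0.013 0.024] edge ang -69.8
[374 220  14  14 112] [380. 227.] xy [ 0.424 -0.125] size [0.027 0.027] edge ang -90.4
[333 253  28  38 528] [349. 275.] xy [ 0.329 -0.06 ] size [0.074 0.053] edge ang -2.9
```

Run:
```python
from h import *
print(move([.45,.3],.33,np.pi/2),move([.5,0.0],.33,np.pi/2))
print(viewer.camera_model('wrist'))
```

```text
[array([-0.3607, -0.2218, -0.0851]), ('turn about tool z deg', np.float64(-14.5))] [array([-0.4841, -0.4998, -0.0847]), ('turn about tool z deg', np.float64(-14.5))]
{'fx': 307.54427051289616, 'fy': 307.54427051289616, 'cx': 317.7999972922598, 'cy': 205.94369258716526, 'R': array([[ 0.25006313,  0.96822807, -0.0016815 ],
       [ 0.92866739, -0.23935375,  0.283349  ],
       [ 0.27394398, -0.07241669, -0.95901539]]), 't': array([-0.62322184, -0.03764512,  0.37935275])}
```

>>> {"fn": "play_rows", "kwargs": {"plan": [0,0,-7,-0.18,-0.111,-0.043,1,0,0,-14.5,-0.361,-0.222,-0.085,1,0,0,-14.5,-0.361,-0.222,-0.085,1,0,0,-14.5,-0.361,-0.222,-0.085,1,0,0,-14.5,-0.361,-0.222,-0.085,1,0,0,-14.5,-0.361,-0.222,-0.085,1,0,0,-14.5,-0.361,-0.222,-0.085,1,0,0,-14.5,-0.484,-0.5,-0.0,1,0,0,-14.5,-0.484,-0.5,0.045,1,0,0,-14.5,-0.484,-0.5,0.045,1,0,0,-14.5,-0.484,-0.5,0.045,1,0,0,-14.5,-0.484,-0.5,0.045,1,0,0,-14.5,-0.484,-0.5,0.045,1,0,0,-14.5,-0.484,-0.5,0.045,1,0,0,-14.5,-0.484,-0.5,0.045,1]}}

```text
clock: 1.98
position: [0.5, 0.0014, 0.2006]
ee_rot: [-0.001, 1.0, 0.0, 0.0]
ft_force: [0.3, -0.1, -0.3]
grip_width: 0.999
grasp_force: 0.0
```

Run:
```python
from h import *
import pickle
m=viewer.camera_model('wrist'); im=viewer.camera('wrist')[:,:,::-1].copy()
pickle.dump((m,im),open('w1.pkl','wb')); cv2.imwrite('pics/w1.png',cv2.convertScaleAbs(im,alpha=1.3)); print(status.get_obs()['position'],status.get_obs()['joint_pos'])
print(-m['R'].T@m['t'],np.median(im.reshape(-1,3),0))
for i,s,c,mk in blobs(im,30,100):
    k=cv2.findContours(mk,0,2)[0][0]; r=cv2.minAreaRect(k); b=ray(m,cv2.boxPoints(r),0.01)
    print(s, np.round(c), 'xy',ray(m,c,0.01)[0].round(3),'size',np.round([np.linalg.norm(b[0]-b[1]),np.linalg.norm(b[1]-b[2])],3),'edge ang',np.degrees(np.arctan2(*(b[1]-b[0])[::-1])).round(1))
```

```text
[0.50003813 0.00153953 0.20073462] [-0.521996    0.07948069  0.45234285  1.86764746 -0.03775535  1.20208159
  1.51589367]
[4.28257791e-01 1.26238932e-04 3.29433326e-01] [100. 115. 112.]
[ 225    0  111   56 2573] [271.  20.] xy [ 0.345 -0.043] size [0.099 0.045] edge ang 90.1
[  530    43   110   256 20271] [597. 187.] xy [0.501 0.298] size [0.102 0.285] edge ang 90.1
[    0    45   108   262 24840] [ 50. 176.] xy [ 0.49  -0.281] size [0.293 0.101] edge ang 161.6
[ 303   80   40   57 1202] [322. 112.] xy [0.425 0.005] size [0.055 0.03 ] edge ang 164.4
[173  96  35  33 736] [191. 112.] xy [ 0.426 -0.126] size [0.031 0.031] edge ang 130.3
[419  98  54  51 964] [444. 122.] xy [0.435 0.127] size [0.045 0.047] edge ang 140.2
[260 175  38  30 211] [281. 186.] xy [ 0.501 -0.039] size [0.012 0.049] edge ang 141.2
[ 366  181   41   40 1235] [386. 200.] xy [0.516 0.073] size [0.043 0.043] edge ang 131.8
[238 196  40  44 399] [256. 217.] xy [ 0.536 -0.068] size [0.056 0.02 ] edge ang 144.6
[ 439  203   56   56 2363] [466. 230.] xy [0.551 0.165] size [0.062 0.054] edge ang 173.3
[ 139  208   62   43 1874] [170. 229.] xy [ 0.55  -0.163] size [0.065 0.04 ] edge ang 101.6
[    0   253   640   147 47137] [317. 352.] xy [ 0.715 -0.   ] size [0.725 0.221] edge ang 90.1
[ 278  263   47   65 1520] [299. 289.] xy [ 0.625 -0.021] size [0.079 0.055] edge ang 145.6
```

View pics/w1.png

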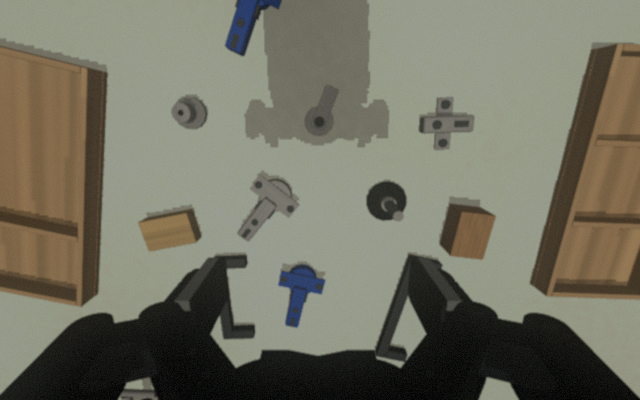

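The wrist view (image up is −x, right is +y) shows:
- knob at (190,112)
- cam lock barrel at (319,122), cam pointing up and right
- plate at (445,122), rail running left to right
- grey hinge cup at (275,190), arm toward (245,237)
- foot at (386,200)
- both trays, cut off at the image edges

Run:
```python
from h import *
import pickle
m,im=pickle.load(open('w1.pkl','rb')); top=cv2.imread('pics/top0.png')
T=[(im,228,163),(im,285,70),(im,408,85),(im,155,75),(top,225,80),(top,320,130)]
ts=[]
for a,x,y in T:
    t=cv2.resize(cv2.convertScaleAbs(a[y:y+85,x:x+85],alpha=1.5),(255,255),interpolation=cv2.INTER_CUBIC)
    for k in range(0,85,10): cv2.putText(t,str(x+k),(k*3,8),0,.25,(0,0,255)) ;cv2.putText(t,str(y+k),(0,k*3+3),0,.25,(0,0,255))
    ts.append(t)
cv2.imwrite('pics/m1.png',np.vstack([np.hstack(ts[:3]),np.hstack(ts[3:])]))
```

```text
(no output)
```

View pics/m1.png

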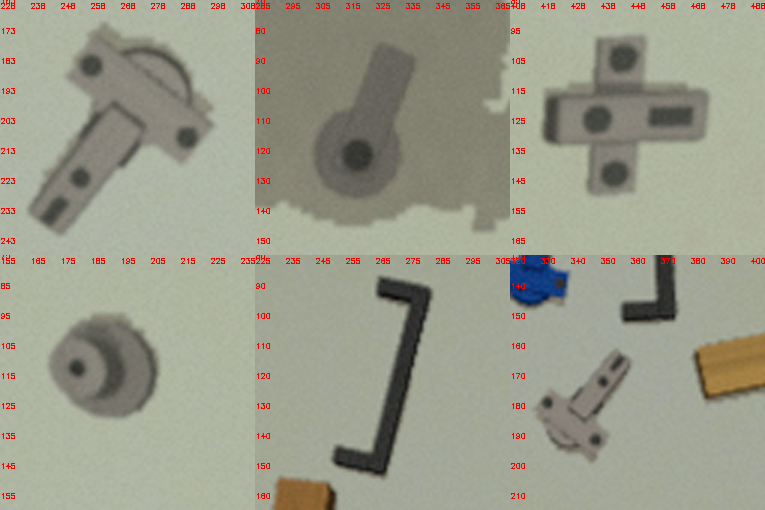

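Run:
```python
from h import *
import pickle
m,im=pickle.load(open('w1.pkl','rb')); t=viewer.camera_model('top')
def an(v): return np.degrees(np.arctan2(v[1],v[0])).round(1)
h=ray(m,[(258.3,184.7),(290.3,208.7)],.0135); e=ray(m,(242.7,236.5),.018)[0]; f=h.mean(0)
print('hinge flange',f,'end',e,'len',np.linalg.norm(e-f),'ang',an(e-f),'flange ang',an(h[0]-h[1]),'grip(15)',f+(e-f)*35.5/58.5, 'org',f+(e-f)*20.5/58.5)
n=ray(m,(319,121.7),.031)[0]; c=ray(m,(333,87.8),.028)[0]
print('cam',n,'len',np.linalg.norm(c-n),'ang',an(c-n))
r=ray(m,[(424,123.3),(473.7,123.3)],.016); w=ray(m,[(445.3,104),(442.7,142.7)],.003)
print('plate',r.mean(0),w.mean(0),'len',np.linalg.norm(r[1]-r[0]),'ang',an(r[1]-r[0]),an(w[1]-w[0]))
print('knob',ray(m,(180.7,112.7),.028))
b=ray(t,[(284,91),(268.3,153)],.012); g=ray(t,[(266,90),(251,147.7)],.012)
u=(b[0]-b[1])/np.linalg.norm(b[0]-b[1]); q=np.array([-u[1],u[0]])
print('pull len',np.linalg.norm(b[0]-b[1]),'ang',an(u),'org',b.mean(0)+q*.006,'legs',np.linalg.norm(g-b,axis=1))
```

```text
hinge flange [ 0.51163144 -0.04577249] end [ 0.55511847 -0.08139477] len 0.05621449099833702 ang -39.3 flange ang -128.6 grip(15) [ 0.53802101 -0.06738943] org [ 0.52687048 -0.05825551]
cam [0.43422278 0.00120994] len 0.03258578547208913 ang 156.9
plate [0.43580383 0.12910128] [0.43650586 0.12950055] len 0.04892456861815491 ang 90.1 2.8
knob [[ 0.42638037 -0.12853648]]
pull len 0.13943991048980234 ang -13.4 org [0.65016599 0.09420384] legs [0.03871623 0.03838215]
```

Measured sizes agree with the given ones: hinge 56/58.5 mm, plate 49/50 mm, pull 139/140 mm. Now the trays.

Run:
```python
from h import *
top=cv2.imread('pics/top0.png'); ts=[]
for x,y in [(115,115),(412,115)]:
    t=cv2.resize(cv2.convertScaleAbs(top[y:y+150,x:x+98],alpha=1.5),(392,600),interpolation=cv2.INTER_CUBIC)
    for k in range(0,150,10): cv2.putText(t,str(x+k),(k*4,8),0,.3,(0,0,255)) ;cv2.putText(t,str(y+k),(0,k*4+3),0,.3,(0,0,255))
    ts.append(t)
cv2.imwrite('pics/tr.png',np.hstack(ts))
```

```text
(no output)
```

View pics/tr.png

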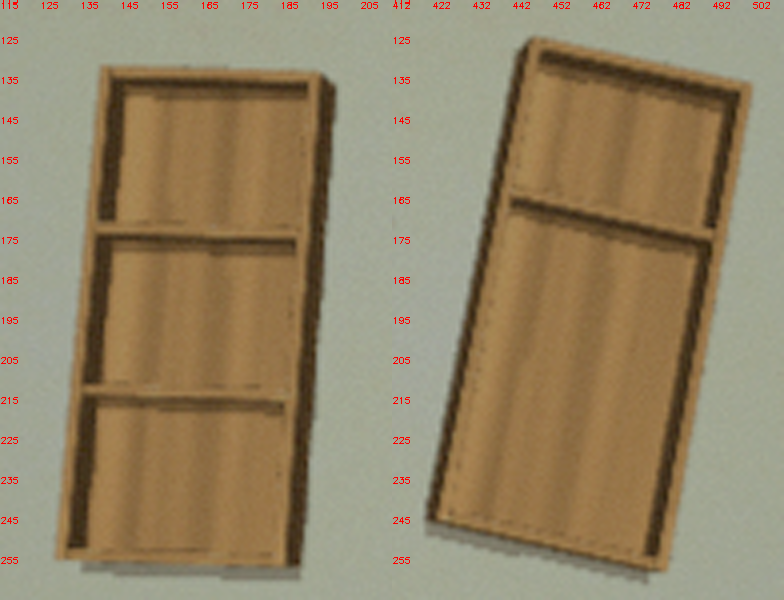

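The trays' top-rim corners are visible in the zoom.
- Door tray: (140.5,131.5), (195.5,133.5), (187,256.5), (129.3,254.5).
- Drawer tray: (447.3,125), (501.8,136.3), (479.5,257.8), (423.3,245), with its short compartment on the far side.

Run:
```python
from h import *
t=viewer.camera_model('top')
def an(v): return np.degrees(np.arctan2(v[1],v[0])).round(1)
for n,P in dict(door=[(140.5,131.5),(195.5,133.5),(187,256.5),(129.3,254.5)],drawer=[(447.3,125),(501.8,136.3),(479.5,257.8),(423.3,245)]).items():
    p=ray(t,P,.028); c=p.mean(0); u=(p[0]+p[1]-p[2]-p[3]); L=np.linalg.norm(u)/2; u/=np.linalg.norm(u)
    print(n,c.round(4),'len',L.round(4),'wid',(np.linalg.norm(p[0]-p[1])+np.linalg.norm(p[2]-p[3]))/2,'ang',an(u))
    for s in ([-.083,0,.083] if n=='door' else [-.04,.085]): print(s,(c+u*s).round(4))
```

```text
door [0.496  0.3162] len 0.2533 wid 0.11562850682306497 ang -2.0
-0.083 [0.4131 0.3191]
0 [0.496  0.3162]
0.083 [0.579  0.3133]
drawer [ 0.4972 -0.2924] len 0.2533 wid 0.11280668170043348 ang -13.7
-0.04 [ 0.4583 -0.283 ]
0.085 [ 0.5798 -0.3125]
```

```bash
cat >> h.py <<'E'
def way(*wps):
    """each wp: x,y,z,angle of tool y (deg); prints [0,0,az,dx,dy,dz] in the present tool axes"""
    o=status.get_obs(); R=Ro.from_quat(o['ee_rot']); ty=R.as_matrix()[:,1]; a=np.degrees(np.arctan2(ty[1],ty[0]))
    print('tool y',a.round(1),'J7',o['joint_pos'][6].round(2))
    for w in wps: print(w,'->',-round(((w[3]-a+180)%360-180),1),R.inv().apply(np.array(w[:3])-o['position']).round(4))
E
python3 -c "
from h import *
way((.538,-.0675,.1,50.7),(.538,-.0675,.019,50.7))"
```

```text
tool y 90.1 J7 1.52
(0.538, -0.0675, 0.1, 50.7) -> 39.4 [-0.0377 -0.0692  0.1007]
(0.538, -0.0675, 0.019, 50.7) -> 39.4 [-0.0377 -0.0692  0.1817]
```

>>> {"fn": "play_rows", "kwargs": {"plan": [0,0,10,-0.01,-0.02,0.03,0.6,0,0,20,-0.02,-0.04,0.06,0.6,0,0,30,-0.038,-0.069,0.1,0.6,0,0,39.4,-0.038,-0.069,0.1,0.6,0,0,39.4,-0.038,-0.069,0.1,0.6,0,0,39.4,-0.038,-0.069,0.13,0.6,0,0,39.4,-0.038,-0.069,0.16,0.6,0,0,39.4,-0.038,-0.069,0.182,0.6,0,0,39.4,-0.038,-0.069,0.182,0.6,0,0,39.4,-0.038,-0.069,0.182,0.1,0,0,39.4,-0.038,-0.069,0.182,0.0,0,0,39.4,-0.038,-0.069,0.182,0.0,0,0,39.4,-0.038,-0.069,0.182,0.0,0,0,39.4,-0.038,-0.069,0.182,0.0,0,0,39.4,-0.038,-0.069,0.182,0.0,0,0,39.4,-0.038,-0.069,0.182,0.0], "squeeze": 50}}

```text
clock: 4.03
position: [0.539, -0.0686, 0.0198]
ee_rot: [0.337, 0.942, 0.001, 0.001]
ft_force: [-0.9, 1.4, 5.8]
grip_width: 0.172
grasp_force: 49.2
```

```bash
python3 -c "
from h import *
way((.538,-.0675,.12,50.7),(.58,.298,.12,-2),(.58,.298,.0255,-2))
cv2.imwrite('pics/g1.png',viewer.camera('wrist')[:,:,::-1])"
```

```text
tool y 50.7 J7 1.16
(0.538, -0.0675, 0.12, 50.7) -> -0.0 [ 0.0013  0.0005 -0.1002]
(0.58, 0.298, 0.12, -2) -> 52.7 [ 0.2005  0.3098 -0.0998]
(0.58, 0.298, 0.0255, -2) -> 52.7 [ 0.2006  0.3096 -0.0053]
```

View pics/g1.png

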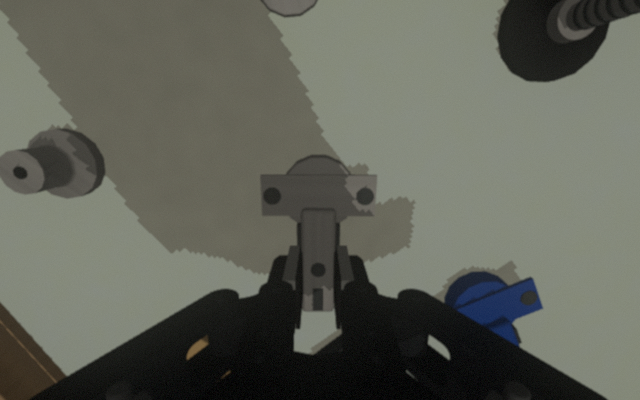

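The hinge is gripped squarely: the arm at (318,270) lies between the pads and the opening matches 16 mm. Moving it to the door tray.

>>> {"fn": "play_rows", "kwargs": {"plan": [0,0,0,0.001,0,-0.03,0,0,0,0,0.001,0,-0.07,0,0,0,0,0.001,0,-0.1,0,0,0,10,0.03,0.045,-0.1,0,0,0,20,0.06,0.093,-0.1,0,0,0,30,0.09,0.14,-0.1,0,0,0,40,0.12,0.186,-0.1,0,0,0,50,0.15,0.232,-0.1,0,0,0,52.7,0.18,0.278,-0.1,0,0,0,52.7,0.2,0.31,-0.1,0,0,0,52.7,0.2,0.31,-0.1,0,0,0,52.7,0.2,0.31,-0.1,0,0,0,52.7,0.2,0.31,-0.1,0,0,0,52.7,0.2,0.31,-0.1,0]}}

```text
clock: 5.82
position: [0.5802, 0.2965, 0.1186]
ee_rot: [0.72, 0.694, 0.0, -0.0]
ft_force: [1.0, 0.6, -0.8]
grip_width: 0.165
grasp_force: 49.2
```

```bash
python3 -c "
from h import *
way((.58,.298,.0265,-2))
cv2.imwrite('pics/g2.png',viewer.camera('wrist')[:,:,::-1])"
```

```text
tool y -2.2 J7 -0.36
(0.58, 0.298, 0.0265, -2) -> -0.2 [ 0.0014 -0.0003  0.0921]
```

View pics/g2.png

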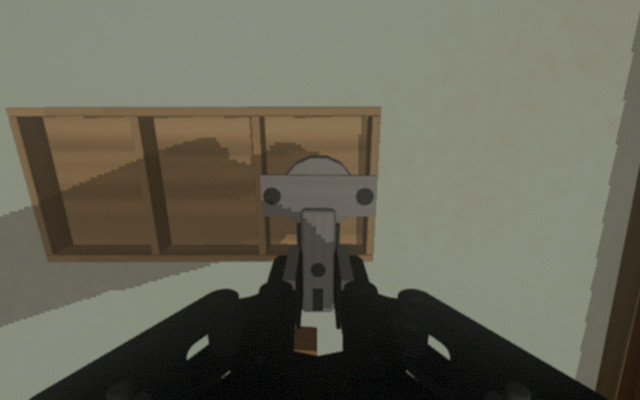

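The hinge hangs at column 318, and the far compartment spans columns 263–372, so it is aligned. Lowering it.

>>> {"fn": "play_rows", "kwargs": {"plan": [0,0,0,0.001,0,0.03,0,0,0,0,0.001,0,0.06,0,0,0,0,0.001,0,0.08,0,0,0,0,0.001,0,0.088,0,0,0,0,0.001,0,0.092,0,0,0,0,0.001,0,0.092,0,0,0,0,0.001,0,0.092,0.4,0,0,0,0.001,0,0.092,0.4,0,0,0,0.001,0,0.092,0.4,0,0,0,0.001,0,0.08,0.4,0,0,0,0.001,0,0.06,0.4,0,0,0,0.001,0,0.03,0.4,0,0,0,0.001,0,0,0.4,0,0,0,0.001,0,0,0.4]}}

```text
clock: 7.62
position: [0.5819, 0.2991, 0.1226]
ee_rot: [0.72, 0.694, 0.003, 0.0]
ft_force: [-0.4, -0.3, -0.2]
grip_width: 0.402
grasp_force: 0.0
```

```bash
python3 -c "
from h import *
way((.436,.1295,.12,1),(.436,.1295,.0205,1))"
```

```text
tool y -2.1 J7 -0.36
(0.436, 0.1295, 0.12, 1) -> -3.1 [-0.1749 -0.1395  0.0013]
(0.436, 0.1295, 0.0205, 1) -> -3.1 [-0.1752 -0.14    0.1008]
```

>>> {"fn": "play_rows", "kwargs": {"plan": [0,0,-1,-0.04,-0.03,0,0.6,0,0,-3.1,-0.09,-0.07,0,0.6,0,0,-3.1,-0.13,-0.1,0,0.6,0,0,-3.1,-0.173,-0.138,0,0.6,0,0,-3.1,-0.173,-0.138,0.03,0.6,0,0,-3.1,-0.173,-0.138,0.03,0.6,0,0,-3.1,-0.173,-0.138,0.03,0.6,0,0,-3.1,-0.173,-0.138,0.03,0.6]}}

```text
clock: 8.62
position: [0.4365, 0.131, 0.0888]
ee_rot: [0.701, 0.713, 0.0, 0.0]
ft_force: [0.4, 0.1, 0.2]
grip_width: 0.601
grasp_force: 0.0
```

```bash
python3 -c "
from h import *
way((.436,.1295,.0205,1))
cv2.imwrite('pics/g3.png',viewer.camera('wrist')[:,:,::-1])"
```

```text
tool y 1.0 J7 -0.28
(0.436, 0.1295, 0.0205, 1) -> 0.0 [-0.0014 -0.0006  0.0683]
```

View pics/g3.png

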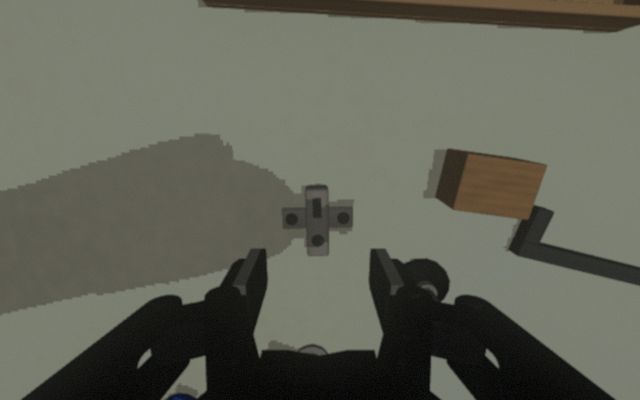

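The plate sits centred at (317,218) between the open fingers. Descending and closing.

>>> {"fn": "play_rows", "kwargs": {"plan": [0,0,0,-0.0015,0,0.03,0.6,0,0,0,-0.0015,0,0.055,0.6,0,0,0,-0.0015,0,0.068,0.6,0,0,0,-0.0015,0,0.068,0.6,0,0,0,-0.0015,0,0.068,0,0,0,0,-0.0015,0,0.068,0,0,0,0,-0.0015,0,0.068,0,0,0,0,-0.0015,0,0.068,0,0,0,0,-0.0015,0,0.068,0,0,0,0,-0.0015,0,0.068,0,0,0,0,-0.0015,0,0.03,0,0,0,0,-0.0015,0,0,0,0,0,0,-0.0015,0,-0.03,0,0,0,0,-0.0015,0,-0.03,0,0,0,0,-0.0015,0,-0.03,0,0,0,0,-0.0015,0,-0.03,0]}}

```text
clock: 10.68
position: [0.4353, 0.1289, 0.1175]
ee_rot: [0.701, 0.713, -0.001, -0.0]
ft_force: [0.7, -0.7, -0.9]
grip_width: 0.169
grasp_force: 49.3
```

```bash
python3 -c "
from h import *
way((.496,.316,.12,-2),(.496,.316,.0275,-2))"
```

```text
tool y 1.0 J7 -0.31
(0.496, 0.316, 0.12, -2) -> 3.0 [ 0.186   0.064  -0.0027]
(0.496, 0.316, 0.0275, -2) -> 3.0 [0.1861 0.0641 0.0898]
```

>>> {"fn": "play_rows", "kwargs": {"plan": [0,0,1,0.05,0.017,0,0,0,0,2,0.1,0.034,0,0,0,0,3,0.15,0.05,0,0,0,0,3,0.186,0.064,0,0,0,0,3,0.186,0.064,0,0,0,0,3,0.186,0.064,0,0,0,0,3,0.186,0.064,0.03,0,0,0,3,0.186,0.064,0.06,0,0,0,3,0.186,0.064,0.082,0,0,0,3,0.186,0.064,0.091,0,0,0,3,0.186,0.064,0.091,0,0,0,3,0.186,0.064,0.091,0,0,0,3,0.186,0.064,0.091,0.4,0,0,3,0.186,0.064,0.091,0.4,0,0,3,0.186,0.064,0.091,0.4,0,0,3,0.186,0.064,0.07,0.4,0,0,3,0.186,0.064,0.04,0.4,0,0,3,0.186,0.064,0,0.4,0,0,3,0.186,0.064,0,0.4,0,0,3,0.186,0.064,0,0.4]}}

```text
clock: 13.18
position: [0.4965, 0.3163, 0.1188]
ee_rot: [0.719, 0.695, 0.0, -0.0]
ft_force: [-0.4, 0.3, -0.6]
grip_width: 0.4
grasp_force: 0.0
```

```bash
python3 -c "
from h import *
way((.45,.15,.12,0),(.4265,-.1275,.1,-10))
cv2.imwrite('pics/g4.png',viewer.camera('wrist')[:,:,::-1])"
```

```text
tool y -2.0 J7 -0.48
(0.45, 0.15, 0.12, 0) -> -2.0 [-0.1678 -0.0407 -0.0013]
(0.4265, -0.1275, 0.1, -10) -> 8.0 [-0.446  -0.0546  0.0185]
```

View pics/g4.png

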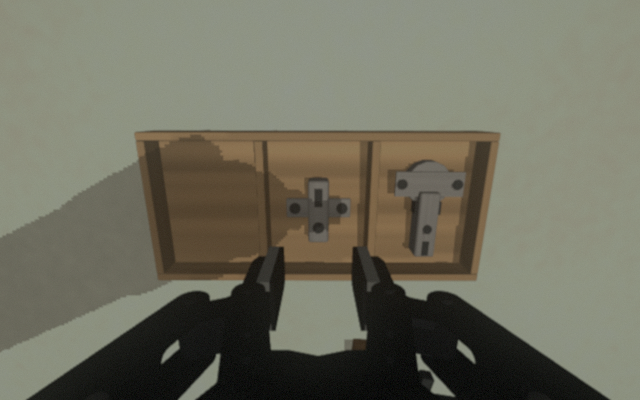

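The hinge at (428,207) and plate at (318,209) lie flat, centred in their compartments. Next, the knob.

>>> {"fn": "play_rows", "kwargs": {"plan": [0,0,2,-0.06,-0.007,0,0.6,0,0,4,-0.12,-0.015,0,0.6,0,0,6,-0.18,-0.022,0,0.6,0,0,8,-0.24,-0.03,0,0.6,0,0,8,-0.3,-0.037,0,0.6,0,0,8,-0.36,-0.044,0,0.6,0,0,8,-0.41,-0.05,0,0.6,0,0,8,-0.446,-0.0545,0.01,0.6,0,0,8,-0.446,-0.0545,0.0185,0.6,0,0,8,-0.446,-0.0545,0.0185,0.6,0,0,8,-0.446,-0.0545,0.0185,0.6,0,0,8,-0.446,-0.0545,0.0185,0.6,0,0,8,-0.446,-0.0545,0.0185,0.6]}}

```text
clock: 14.85
position: [0.4269, -0.1271, 0.0999]
ee_rot: [0.766, 0.643, 0.0, 0.0]
ft_force: [0.0, 0.7, -0.1]
grip_width: 0.6
grasp_force: 0.0
```

```bash
python3 -c "
from h import *
way((.4265,-.1275,.030,-10))
m=viewer.camera_model('wrist'); print('knob top expected px',proj(m,(.4265,-.1275,.028)))
im=viewer.camera('wrist'); g=cv2.cvtColor(im,cv2.COLOR_RGB2GRAY)
c=cv2.HoughCircles(cv2.medianBlur(g[120:260,240:400],3),cv2.HOUGH_GRADIENT,1,10,param1=60,param2=15,minRadius=8,maxRadius=35)
for q in c[0][:4]: print(q+[240,120,0], ray(m,q[:2]+[240,120],.028), ray(m,q[:2]+[240,120],.008))"
```

```text
tool y -9.9 J7 0.12
(0.4265, -0.1275, 0.03, -10) -> 0.1 [-0.0005 -0.0004  0.0699]
knob top expected px [316.61588704 222.59886688]
[316.5        214.5         21.60000038] [[ 0.42744336 -0.1216885 ]] [[ 0.42626189 -0.12807739]]
[316.5        225.5         13.60000038] [[ 0.42605093 -0.12958522]] [[ 0.42473075 -0.13676066]]
[327.5        222.5         20.39999962] [[ 0.43392629 -0.12873047]] [[ 0.43339055 -0.13582078]]
```

>>> {"fn": "play_rows", "kwargs": {"plan": [0,0,0,-0.0015,0,0.03,0.6,0,0,0,-0.0015,0,0.055,0.6,0,0,0,-0.0015,0,0.07,0.6,0,0,0,-0.0015,0,0.07,0.6,0,0,0,-0.0015,0,0.07,0,0,0,0,-0.0015,0,0.07,0,0,0,0,-0.0015,0,0.07,0,0,0,0,-0.0015,0,0.07,0,0,0,0,-0.0015,0,0.07,0,0,0,0,-0.0015,0,0.07,0,0,0,0,-0.0015,0,0.03,0,0,0,0,-0.0015,0,0,0,0,0,0,-0.0015,0,-0.03,0,0,0,0,-0.0015,0,-0.03,0,0,0,0,-0.0015,0,-0.03,0,0,0,0,-0.0015,0,-0.03,0]}}

```text
clock: 16.9
position: [0.4258, -0.129, 0.129]
ee_rot: [0.766, 0.643, -0.001, -0.0]
ft_force: [-0.0, -0.7, -1.3]
grip_width: 0.182
grasp_force: 48.9
```

```bash
python3 -c "
from h import *
way((.4131,.319,.13,-2),(.4131,.319,.037,-2))"
```

```text
tool y -10.0 J7 0.05
(0.4131, 0.319, 0.13, -2) -> -8.0 [ 0.439  -0.0902 -0.0011]
(0.4131, 0.319, 0.037, -2) -> -8.0 [ 0.4391 -0.0901  0.0919]
```

>>> {"fn": "play_rows", "kwargs": {"plan": [0,0,0,0.055,-0.011,0,0,0,0,-2,0.11,-0.022,0,0,0,0,-4,0.165,-0.034,0,0,0,0,-6,0.22,-0.045,0,0,0,0,-8,0.275,-0.056,0,0,0,0,-8,0.33,-0.068,0,0,0,0,-8,0.385,-0.079,0,0,0,0,-8,0.439,-0.09,0,0,0,0,-8,0.439,-0.09,0,0,0,0,-8,0.439,-0.09,0,0,0,0,-8,0.439,-0.09,0,0]}}

```text
clock: 18.27
position: [0.4142, 0.3174, 0.1294]
ee_rot: [0.72, 0.694, -0.0, 0.0]
ft_force: [-0.6, -0.6, -1.0]
grip_width: 0.181
grasp_force: 49.0
```

>>> {"fn": "play_rows", "kwargs": {"plan": [0,0,0,0,0,0.03,0,0,0,0,0,0,0.06,0,0,0,0,0,0,0.085,0,0,0,0,0,0,0.093,0,0,0,0,0,0,0.093,0,0,0,0,0,0,0.093,0,0,0,0,0,0,0.093,0.4,0,0,0,0,0,0.093,0.4,0,0,0,0,0,0.093,0.4,0,0,0,0,0,0.07,0.4,0,0,0,0,0,0.04,0.4,0,0,0,0,0,0,0.4,0,0,0,0,0,0,0.4,0,0,0,0,0,0,0.4]}}

```text
clock: 20.02
position: [0.4136, 0.3188, 0.1294]
ee_rot: [0.719, 0.695, -0.0, -0.0]
ft_force: [-0.3, 0.3, 0.0]
grip_width: 0.4
grasp_force: 0.0
```

```bash
python3 -c "
from h import *
way((.434,.0015,.13,66.9),(.434,.0015,.1,66.9))
cv2.imwrite('pics/g5.png',viewer.camera('wrist')[:,:,::-1])"
```

```text
tool y -2.0 J7 -0.65
(0.434, 0.0015, 0.13, 66.9) -> -68.9 [-0.3164  0.0314 -0.0007]
(0.434, 0.0015, 0.1, 66.9) -> -68.9 [-0.3164  0.0314  0.0293]
```

View pics/g5.png

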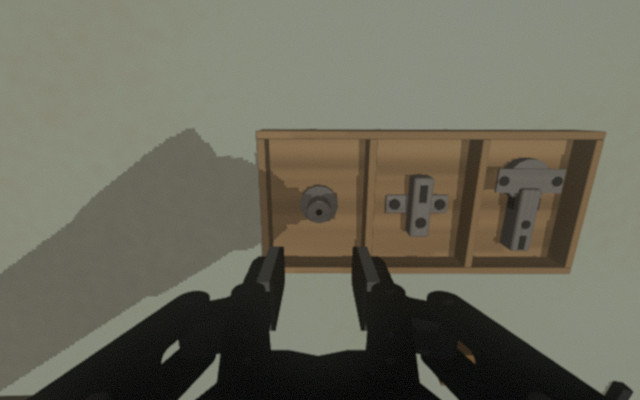

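The door kit is complete, with the knob upright at (319,205). Next, the cam lock.

>>> {"fn": "play_rows", "kwargs": {"plan": [0,0,-10,-0.04,0.004,0,0.6,0,0,-20,-0.09,0.009,0,0.6,0,0,-30,-0.14,0.014,0,0.6,0,0,-40,-0.18,0.018,0,0.6,0,0,-50,-0.23,0.023,0,0.6,0,0,-60,-0.28,0.028,0,0.6,0,0,-68.9,-0.316,0.031,0,0.6,0,0,-68.9,-0.316,0.031,0.029,0.6,0,0,-68.9,-0.316,0.031,0.029,0.6,0,0,-68.9,-0.316,0.031,0.029,0.6,0,0,-68.9,-0.316,0.031,0.029,0.6,0,0,-68.9,-0.316,0.031,0.029,0.6]}}

```text
clock: 21.58
position: [0.4342, 0.0024, 0.1013]
ee_rot: [0.2, 0.98, 0.0, 0.0]
ft_force: [-0.4, -0.2, 0.4]
grip_width: 0.6
grasp_force: 0.0
```

```bash
python3 -c "
from h import *
way((.434,.0015,.022,66.9))
print(proj(viewer.camera_model('wrist'),(.434,.0015,.031)))
cv2.imwrite('pics/g6.png',viewer.camera('wrist')[:,:,::-1])"
```

```text
tool y 66.9 J7 1.11
(0.434, 0.0015, 0.022, 66.9) -> 0.0 [-0.0001 -0.001   0.0793]
[317.86416189 223.4885614 ]
```

View pics/g6.png

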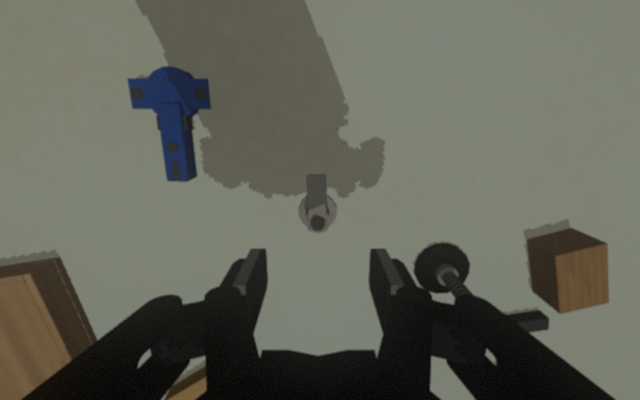

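The cam lock is centred at (317,222), with the cam pointing along tool +x. Closing on the barrel.

>>> {"fn": "play_rows", "kwargs": {"plan": [0,0,0,0,-0.001,0.03,0.6,0,0,0,0,-0.001,0.06,0.6,0,0,0,0,-0.001,0.079,0.6,0,0,0,0,-0.001,0.079,0.6,0,0,0,0,-0.001,0.079,0,0,0,0,0,-0.001,0.079,0,0,0,0,0,-0.001,0.079,0,0,0,0,0,-0.001,0.079,0,0,0,0,0,-0.001,0.079,0,0,0,0,0,-0.001,0.079,0,0,0,0,0,-0.001,0.04,0,0,0,0,0,-0.001,0,0,0,0,0,0,-0.001,-0.021,0,0,0,0,0,-0.001,-0.021,0,0,0,0,0,-0.001,-0.021,0,0,0,0,0,-0.001,-0.021,0]}}

```text
clock: 23.62
position: [0.4329, 0.0009, 0.121]
ee_rot: [0.2, 0.98, -0.0, -0.001]
ft_force: [1.4, 0.1, -1.0]
grip_width: 0.186
grasp_force: 49.0
```

```bash
python3 -c "
from h import *
way((.5798,-.3125,.122,-13.7),(.5798,-.3125,.029,-13.7))"
```

```text
tool y 66.9 J7 1.07
(0.5798, -0.3125, 0.122, -13.7) -> 80.6 [-0.258  -0.2307 -0.001 ]
(0.5798, -0.3125, 0.029, -13.7) -> 80.6 [-0.2581 -0.2306  0.092 ]
```

>>> {"fn": "play_rows", "kwargs": {"plan": [0,0,10,-0.032,-0.029,0,0,0,0,20,-0.064,-0.058,0,0,0,0,30,-0.096,-0.086,0,0,0,0,40,-0.128,-0.115,0,0,0,0,50,-0.16,-0.144,0,0,0,0,60,-0.192,-0.173,0,0,0,0,70,-0.224,-0.202,0,0,0,0,80.6,-0.258,-0.231,0,0,0,0,80.6,-0.258,-0.231,0,0,0,0,80.6,-0.258,-0.231,0,0,0,0,80.6,-0.258,-0.231,0,0,0,0,80.6,-0.258,-0.231,0,0]}}

```text
clock: 25.12
position: [0.5805, -0.3115, 0.1219]
ee_rot: [0.786, 0.618, 0.0, -0.0]
ft_force: [0.1, 0.5, 0.1]
grip_width: 0.185
grasp_force: 49.1
```

```bash
python3 -c "
from h import *
way((.5798,-.3125,.029,-13.7))
cv2.imwrite('pics/g7.png',viewer.camera('wrist')[:,:,::-1])"
```

```text
tool y -13.6 J7 0.63
(0.5798, -0.3125, 0.029, -13.7) -> 0.1 [-0.0012 -0.0005  0.0929]
```

View pics/g7.png

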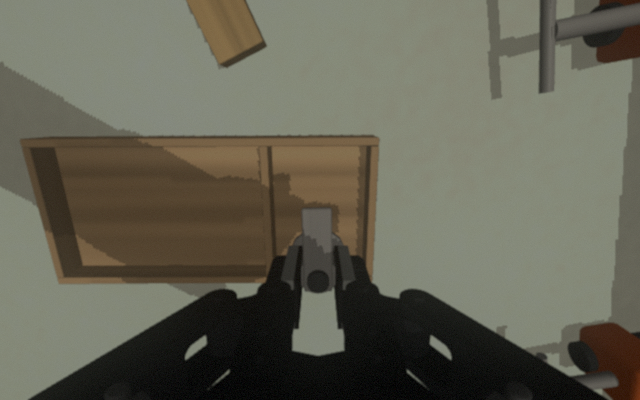

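The cam lock, at column 317, is lined up with the short compartment (columns 272–368). Lowering it.

>>> {"fn": "play_rows", "kwargs": {"plan": [0,0,0,-0.001,0,0.03,0,0,0,0,-0.001,0,0.06,0,0,0,0,-0.001,0,0.085,0,0,0,0,-0.001,0,0.093,0,0,0,0,-0.001,0,0.093,0,0,0,0,-0.001,0,0.093,0,0,0,0,-0.001,0,0.093,0.38,0,0,0,-0.001,0,0.093,0.38,0,0,0,-0.001,0,0.093,0.38,0,0,0,-0.001,0,0.07,0.38,0,0,0,-0.001,0,0.04,0.38,0,0,0,-0.001,0,0,0.38,0,0,0,-0.001,0,0,0.38,0,0,0,-0.001,0,0,0.38]}}

```text
clock: 26.92
position: [0.5802, -0.3135, 0.1225]
ee_rot: [0.786, 0.618, 0.0, 0.0]
ft_force: [0.1, 0.1, -0.7]
grip_width: 0.379
grasp_force: 0.0
```

```bash
python3 -c "
from h import *
way((.65,.094,.13,76.5),(.65,.094,.1,76.5))"
```

```text
tool y -13.7 J7 0.63
(0.65, 0.094, 0.13, 76.5) -> -90.2 [ 0.4125 -0.0285 -0.0074]
(0.65, 0.094, 0.1, 76.5) -> -90.2 [ 0.4124 -0.0286  0.0226]
```

>>> {"fn": "play_rows", "kwargs": {"plan": [0,0,-10,0.045,-0.003,0,0.38,0,0,-20,0.09,-0.006,0,0.38,0,0,-30,0.135,-0.009,0,0.4,0,0,-40,0.18,-0.012,0,0.5,0,0,-50,0.23,-0.016,0,0.5,0,0,-60,0.28,-0.02,0,0.5,0,0,-70,0.33,-0.023,0,0.5,0,0,-80,0.37,-0.026,0,0.5,0,0,-90.2,0.4125,-0.0285,0.01,0.5,0,0,-90.2,0.4125,-0.0285,0.0225,0.5,0,0,-90.2,0.4125,-0.0285,0.0225,0.5,0,0,-90.2,0.4125,-0.0285,0.0225,0.5,0,0,-90.2,0.4125,-0.0285,0.0225,0.5,0,0,-90.2,0.4125,-0.0285,0.0225,0.5]}}

```text
clock: 28.68
position: [0.6501, 0.0935, 0.0997]
ee_rot: [0.118, 0.993, 0.0, 0.0]
ft_force: [0.0, -0.2, -0.3]
grip_width: 0.501
grasp_force: 0.0
```

```bash
python3 -c "
from h import *
way((.65,.094,.0175,76.5))
cv2.imwrite('pics/g8.png',viewer.camera('wrist')[:,:,::-1])"
```

```text
tool y 76.5 J7 1.4
(0.65, 0.094, 0.0175, 76.5) -> -0.0 [0.0002 0.0004 0.0822]
```

View pics/g8.png

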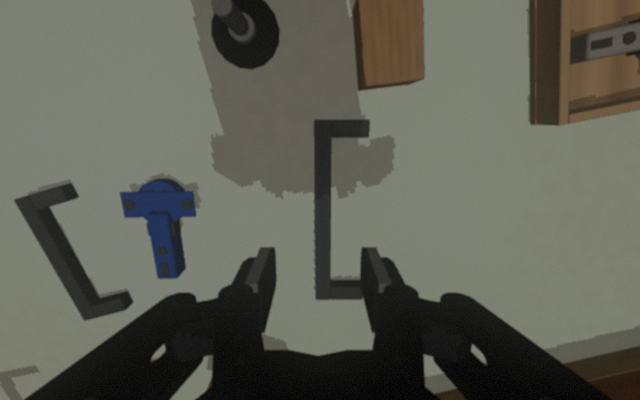

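The long pull's bar runs straight down the image at column 322, rows 120–298, about 2 mm right of the tool's centre line. I'll correct for that and grasp it.

>>> {"fn": "play_rows", "kwargs": {"plan": [0,0,0,0,0.002,0.03,0.5,0,0,0,0,0.002,0.06,0.5,0,0,0,0,0.002,0.082,0.5,0,0,0,0,0.002,0.082,0.5,0,0,0,0,0.002,0.082,0,0,0,0,0,0.002,0.082,0,0,0,0,0,0.002,0.082,0,0,0,0,0,0.002,0.082,0,0,0,0,0,0.002,0.082,0,0,0,0,0,0.002,0.082,0,0,0,0,0,0.002,0.05,0,0,0,0,0,0.002,0.01,0,0,0,0,0,0.002,-0.018,0,0,0,0,0,0.002,-0.018,0,0,0,0,0,0.002,-0.018,0,0,0,0,0,0.002,-0.018,0], "squeeze": 70}}

```text
clock: 30.72
position: [0.6497, 0.0959, 0.116]
ee_rot: [0.117, 0.993, -0.0, -0.001]
ft_force: [1.0, 0.6, -1.7]
grip_width: 0.113
grasp_force: 68.8
```

```bash
python3 -c "
from h import *
way((.4545,-.2985,.118,76.3),(.4545,-.2985,.0245,76.3))
m=viewer.camera_model('wrist');im=viewer.camera('wrist');cv2.imwrite('pics/g9.png',im[:,:,::-1])"
```

```text
tool y 76.5 J7 1.39
(0.4545, -0.2985, 0.118, 76.3) -> 0.2 [ 0.0979 -0.4291 -0.0015]
(0.4545, -0.2985, 0.0245, 76.3) -> 0.2 [ 0.0977 -0.429   0.092 ]
```

>>> {"fn": "play_rows", "kwargs": {"plan": [0,0,0,0.012,-0.053,0,0,0,0,0,0.024,-0.107,0,0,0,0,0,0.036,-0.16,0,0,0,0,0,0.048,-0.214,0,0,0,0,0,0.061,-0.268,0,0,0,0,0,0.073,-0.321,0,0,0,0,0,0.085,-0.375,0,0,0,0,0.2,0.098,-0.429,0,0,0,0,0.2,0.098,-0.429,0,0,0,0,0.2,0.098,-0.429,0,0,0,0,0.2,0.098,-0.429,0,0,0,0,0.2,0.098,-0.429,0,0]}}

```text
clock: 32.28
position: [0.4557, -0.2973, 0.1171]
ee_rot: [0.118, 0.993, 0.0, -0.0]
ft_force: [-0.5, 0.8, -0.6]
grip_width: 0.111
grasp_force: 68.8
```

```bash
python3 -c "
from h import *
way((.4545,-.2985,.0245,76.3))
cv2.imwrite('pics/g10.png',viewer.camera('wrist')[:,:,::-1])"
```

```text
tool y 76.4 J7 2.08
(0.4545, -0.2985, 0.0245, 76.3) -> 0.1 [ 0.0009 -0.0014  0.0926]
```

View pics/g10.png

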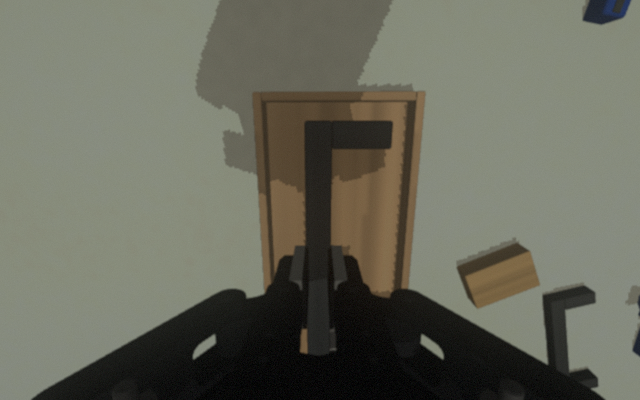

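The pull hangs parallel to the long compartment, with its legs toward the right. Lowering it.

>>> {"fn": "play_rows", "kwargs": {"plan": [0,0,0,0.001,-0.001,0.03,0,0,0,0,0.001,-0.001,0.06,0,0,0,0,0.001,-0.001,0.075,0,0,0,0,0.001,-0.001,0.085,0,0,0,0,0.001,-0.001,0.093,0,0,0,0,0.001,-0.001,0.093,0,0,0,0,0.001,-0.001,0.093,0]}}

```text
clock: 33.2
position: [0.4544, -0.2994, 0.0249]
ee_rot: [0.119, 0.993, -0.0, 0.001]
ft_force: [-0.9, 0.5, 3.8]
grip_width: 0.11
grasp_force: 69.4
```

Seated with a light contact force of 3.8 N. Releasing and raising.

>>> {"fn": "play_rows", "kwargs": {"plan": [0,0,0,0,0,0,0.3,0,0,0,0,0,0,0.3,0,0,0,0,0,0,0.3,0,0,0,0,0,-0.03,0.3,0,0,0,0,0,-0.08,0.3,0,0,0,0,0,-0.14,0.3,0,0,0,0.06,0.03,-0.2,0.3,0,0,0,0.06,0.03,-0.2,0.3,0,0,0,0.06,0.03,-0.2,0.3,0,0,0,0.06,0.03,-0.2,0.3,0,0,0,0.06,0.03,-0.2,0.3]}}

```text
clock: 34.58
position: [0.4026, -0.256, 0.2235]
ee_rot: [0.119, 0.993, -0.0, -0.001]
ft_force: [-0.2, 0.7, 0.3]
grip_width: 0.3
grasp_force: 0.0
```

```bash
python3 -c "
from h import *
print(status.get_obs()['position'])
w=viewer.camera('wrist')[:,:,::-1]; s=viewer.camera('side')[:,:,::-1]
cv2.imwrite('pics/f1.png',np.vstack([w[:300],s[100:400]]))"
```

```text
[ 0.4026275  -0.25602508  0.22351196]
```

View pics/f1.png

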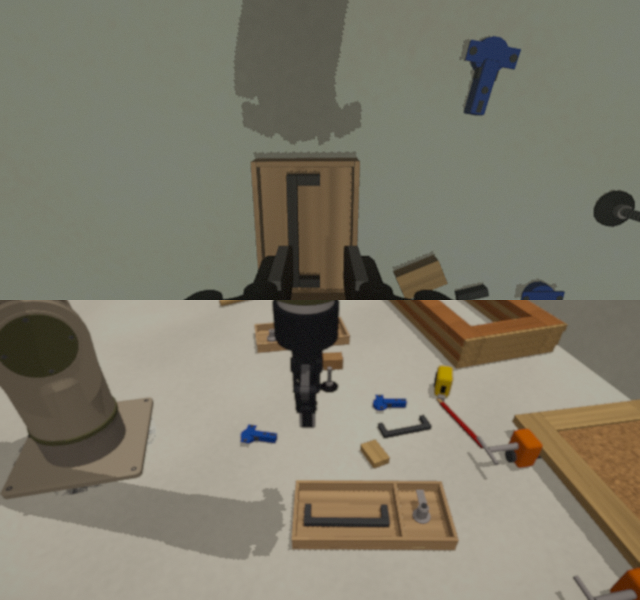

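The pull lies flat in the long compartment and the cam lock stands upright in the short one. The short pull and the foot are where they started, and the arm is clear. Handing in.

```bash
python3 -c "
from workcell import manip
print(manip.hand_in())"
```

```text
the job is handed in; nothing more can be done
None
```

I placed all five pieces in their compartments, left the shorter pull and levelling foot where they were, and handed the job in at about 35 s; the hand-in returned no verdict.

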